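# Find the ripe peach with the pin tester

### The job

Take the sprung-pin tester from its stand and press its pin straight down on the stem end of each of the three peaches in turn, left, middle, then right (left is the +y end), with about 8 N for half a second and never more than 15 N, and read how far it sinks: about 1 mm at 8 N means unripe, 5 mm ripe, 10 mm overripe. Then hang the tester back in its stand, collar down on the rim, and pull the tray with the ripe peach forward (towards -x) by its handle all the way to its stop for serving. Leave the other two trays fully back and do not disturb the pitcher, the red bottle or the jar.

Things in the scene. Friction and masses are not known exactly. Their poses are not given: they have to be found in the camera images.
- tester_grip (a point): the hand-held firmness tester, 0.18 kg: centre of its square aluminium grip, 24 x 24 mm, 40 mm tall, sides along this point's x and y, z up along the tool. Under the grip a round collar 48 mm across, 6 mm thick (its top 20 mm, its underside 26 mm below this point) takes the fingertips' thrust; below it a barrel 26 mm across, 50 mm long, its nose tapered to 16 mm
- pin_tip (a point): the lower end of the tester's steel pin, 8 mm across, that sticks 20 mm out of the barrel's nose when free, 96 mm straight below the grip's centre; it moves up as the pin is pushed in. The pin's other end stands 6 mm out of the top of the grip and rises with it. At the start the tester hangs upright in its stand, collar on the rim
- pin (a joint): how far the tester's pin is pushed up into the barrel, m: 0 free (fully out), 0.012 at the stop; spring 1.5 N per mm, no preload (8 N pushes it in 5.3 mm)
- stand_mouth (a point): the tester's stand, a fixed black upright cup 56 mm across with a foot 84 mm across, 85 mm tall; this point is the centre of its mouth, at rim height. The bore is 32 mm across and 79 mm deep; the tester's collar rests on the rim
- place_left (a point): the left peach (at the +y end of the board): the flat stem end on top of it, 18 mm across; x and y are good, but this point is for a peach 58 mm high and each is up to 3 mm taller or shorter. z up, x away from the tray's handle. There the flesh yields straight down under a press (13 mm at most) and springs back; sides 58 mm across. The handle of its tray: 65 mm away along -x, centre 32 mm below this point
- place_middle (a point): the middle peach (in the middle of the board): the flat stem end on top of it, 18 mm across; x and y are good, but this point is for a peach 58 mm high and each is up to 3 mm taller or shorter. z up, x away from the tray's handle. There the flesh yields straight down under a press (13 mm at most) and springs back; sides 58 mm across. The handle of its tray: 65 mm away along -x, centre 32 mm below this point
- place_right (a point): the right peach (at the -y end of the board): the flat stem end on top of it, 18 mm across; x and y are good, but this point is for a peach 58 mm high and each is up to 3 mm taller or shorter. z up, x away from the tray's handle. There the flesh yields straight down under a press (13 mm at most) and springs back; sides 58 mm across. The handle of its tray: 65 mm away along -x, centre 32 mm below this point
- unripe_tray (a joint): how far the slide-out tray that carries the unripe peach is pulled forward, m: 0 fully back, 0.05 at the front stop. The three trays look alike and which of the places it stands at changes. Each slides along the board's -x on its rail against some 2 N of friction and stays where left; its handle is an upright steel bar, 12 x 16 mm (x, y), 48 mm tall, standing free above the tray
- overripe_tray (a joint): how far the slide-out tray that carries the overripe peach is pulled forward, m: 0 fully back, 0.05 at the front stop. The three trays look alike and which of the places it stands at changes. Each slides along the board's -x on its rail against some 2 N of friction and stays where left; its handle is an upright steel bar, 12 x 16 mm (x, y), 48 mm tall, standing free above the tray
- ripe_tray (a joint): how far the slide-out tray that carries the ripe peach is pulled forward, m: 0 fully back, 0.05 at the front stop. The three trays look alike and which of the places it stands at changes. Each slides along the board's -x on its rail against some 2 N of friction and stays where left; its handle is an upright steel bar, 12 x 16 mm (x, y), 48 mm tall, standing free above the tray
- scale: bystander: the small white counter scale, fixed, 110 x 140 x 38 mm; origin at the centre of its underside
- board: the fixed wooden board, 220 x 400 x 15 mm (x, y, z); the three rails with their trays stand on it side by side along its y, 125 mm apart; origin at the centre of its underside
- pitcher: bystander: steel milk pitcher 76 mm across, 90 mm high, handle to its +y; origin at the centre of its underside
- sauce: bystander: red squeeze bottle, 52 mm across, 150 mm high; origin at the centre of its underside
- jar: bystander: small glass jar, 56 mm across, 70 mm high, between stand and scale; origin at the centre of its underside

How it is judged:
On the way, in this order (a step that is already met when the one before it is completed fails the run):
1. the left peach is pressed on its stem end with the tester's pin, at 5 N or more (pin in by 3.3 mm) for 0.3 s (value of joint pin above 0.0033 m and horizontal distance between pin_tip and place_left below 0.015 m and z of pin_tip in the frame of place_left below 0.006 m and angle between tester_grip's own z axis and vertical below 0.2 rad), for 0.3 s.
2. the middle peach is pressed on its stem end with the tester's pin, at 5 N or more (pin in by 3.3 mm) for 0.3 s (value of joint pin above 0.0033 m and horizontal distance between pin_tip and place_middle below 0.015 m and z of pin_tip in the frame of place_middle below 0.006 m and angle between tester_grip's own z axis and vertical below 0.2 rad), for 0.3 s.
3. the right peach is pressed on its stem end with the tester's pin, at 5 N or more (pin in by 3.3 mm) for 0.3 s (value of joint pin above 0.0033 m and horizontal distance between pin_tip and place_right below 0.015 m and z of pin_tip in the frame of place_right below 0.006 m and angle between tester_grip's own z axis and vertical below 0.2 rad), for 0.3 s.
At the end, for the whole second after the job is handed in: The tray with the ripe peach is at its front stop (within 5 mm); the other two trays are fully back (within 8 mm); the tester hangs in its stand, upright within 0.1 rad, collar on the rim (within 5 mm) (value of joint ripe_tray above 0.045 m and value of joint each of unripe_tray, overripe_tray below 0.008 m and horizontal distance between tester_grip and stand_mouth below 0.01 m and angle between tester_grip's own z axis and vertical below 0.1 rad and z of tester_grip in the frame of stand_mouth below 0.031 m); the robot touches nothing.
It fails at once if the tester's pin is pressed with more than 15 N (pin in by more than 10 mm) (value of joint pin above 0.01 m).
It fails at once if the tray of an unripe or overripe peach is pulled forward by more than 15 mm (value of joint any of unripe_tray, overripe_tray above 0.015 m).
It fails at once if the pitcher, the sauce bottle or the jar is pushed more than 30 mm or tipped over (distance of any of pitcher, sauce, jar from where it was at the start of the episode above 0.03 m or angle between any of pitcher, sauce, jar's own z axis and vertical above 0.5 rad).
It also fails if it takes over 72 s, if anything falls off the work surface, if the arm or the gripper's body presses on something with over 40 N, if the wrist force passes 120 N, or if a joint passes its speed limit or range.

### The arm

A 7-joint arm with a two-finger parallel gripper is mounted at the origin on the work surface. World frame = base frame: x ahead of the robot, y to its left, z up, the work surface at z = 0. Lengths are in m, angles in rad, forces in N, time in s.
With the tool pointing down it reaches from about 0.4 to 0.875 m from the base axis. Payload 19.3 kg.
Tool frame: the origin (TCP) lies where the fingers leave the gripper's body, on its centre line; the fingertips stand bot.tip_reach ahead of it and the grasp point (between the pads) lies 54 mm ahead of it (bot.tip_reach is the distance from the TCP to the fingertips, in m); z points along the fingers, y is the line along which they close (so a half turn about z gives the same grasp; the last joint's range is limited). The gripper opens to 85 mm and grips with 20 to 120 N. Pads are 22 mm wide; open, the fingers measure 114 mm over their backs; the gripper's body (76 mm by 85 mm) begins 54 mm behind the grasp point. The pads swing forward as they close: fully open they stand 13 mm farther back than shut.
Start: joints at [1.154, 0.521, -0.036, 1.599, 0.021, 1.021, -0.113], TCP at [0.212, -0.588, 0.304] pointing down, gripper open.
Joint ranges: [-2.91, 2.91], [-0.3, 2.13], [-1.5, 1.42], [0.17, 2.43], [-1.26, 4.41], [0.16, 1.93], [-2.52, 2.52]. Speed limits (rad/s): [1.89, 1.89, 2.39, 2.39, 3.01, 3.01, 3.01].

### API

Orientations are given as [roll, pitch, yaw] about the fixed x, y, z axes, in that order (R = Rz(yaw) Ry(pitch) Rx(roll)).
In Python, from workcell import bot gives the robot as it stands. The module is installed in compiled form; this text tells all that it offers.
- The arm moves only by the shell command python3 -m jog 'ROWS' [FORCE]. ROWS is JSON, a list that holds one entry, the list of rows, each a list of 7 numbers: the shift along the tool's x, y, z in mm, then the turn, a rotation vector about the tool's x, y, z in rad, then the opening, from 0 (shut) to 1 (fully open). In form: [[[tx, ty, tz, wx, wy, wz, fingers], ...]]. A call has 1 to 5 rows; each row shifts and turns the commanded pose from where the row before left it, along the tool's axes as they then stand; what a row does not reach is not made up. A row lasts 1/10 s, in which the tool goes at most 50 mm and 8.59 degrees, less where a joint would pass 70% of its speed; a pose out of reach is approached as far as the arm can. A call is refused whole if a number of a shift passes 50 or a number of a turn 0.15, either way. A call with a gripper value outside its range is refused whole. The fingers move at their own pace and stop on an object; FORCE is the grip in N (left out, the last holds). Time passes only in rows, so rows that do not move let the fingers close. It gives the time, the measured TCP pose, the force, the opening and the grip force at its end, in the units of the state.
- bot.observe(): the state, without advancing time (a new reading comes with each control period).
- bot.grab_frame(name): name is "side" or "top"; returns a dict with "img" (480x640x3 uint8, red, green, blue), "intrinsics" (3x3 intrinsics, pixels), "R" (3x3) and "t" (3): a world point X has camera coordinates R X + t. Camera axes: x right, y down, z forward; pixel columns grow to the right and rows downward; lengths in m; the calibration is good to about 2 mm. A picture is of the moment at which its call begins. There is no depth.
- bot.job_done(): hands the job in; it is judged then, once.
Trained networks look in a picture, given as the dict that the camera call returned (one of the last four; its "shot" number tells which), for a name from the list of things; names that differ only in an ending like _2 or _b are one class to them, and where a whole thing is asked for, a point or a joint stands for the part that bears it (a point fixed in the world has none). Each returns a list of dicts, best first, with "conf" (0 to 1); they miss things now and then, are a little off and sometimes report something else, mostly with a low value. They report only what shows in the picture. A call takes as long as a camera call.
- bot.trace(query, picture): "region" (480x640 bool, what is visible of it).
- bot.spot_point(query, picture): "xyz" ([x, y, z] in m, in world coordinates, good to about 4 mm: a listed point, or the origin of a listed thing).
The state is a dict: "clock": time; "qpos": joint angles; "qd": joint speeds; "joint_efforts": joint torques, N m; "position": TCP position; "tool_rot": TCP orientation; "force": force on the tool from outside, world axes, zero at the start; "moment": the same for the moment, N m; "grip_width": finger opening in m; "finger_force": force on a finger pad.
Only numpy, scipy, OpenCV 4.12 (cv2) and the standard library are available. Lean on these libraries where they do the work, as an engineer would, in place of code of your own. Each camera call takes 0.05 s, during which the arm holds its last target. There are 200 camera calls.

## Working session

There is one attempt and no reset: what is moved stays moved. The work goes in short steps, Python scripts to look and compute and a shell command to move; the robot and the scene stay as the last step left them, time stands still between calls to the robot, and variables do not carry over. Pictures are saved under pics/ and viewed, at most 10 in all, crops included, and the job is handed in when it is done.

```bash
mkdir -p pics; cat > h.py <<'E'
from workcell import bot
import numpy as np, cv2
def snap(cam,fn=None):
    p=bot.grab_frame(cam)
    if fn: cv2.imwrite('pics/'+fn,p['img'][:,:,::-1])
    return p
def proj(p,X):
    c=p['R']@np.array(X)+p['t']; u=p['intrinsics']@c; return u[:2]/u[2]
E
python3 - <<'E'
from h import *
s=bot.observe()
print({k:np.round(v,3).tolist() for k,v in s.items()}, bot.tip_reach)
for c in ['side','top']:
    p=snap(c,c+'1.png')
    print(c,'campos',np.round(-p['R'].T@p['t'],3))
    for q in ['tester_grip','pin_tip','stand_mouth','place_left','place_middle','place_right','scale','board','pitcher','sauce','jar']:
        r=bot.spot_point(q,p)
        print(q,[(round(a['conf'],2),np.round(a['xyz'],4).tolist(),proj(p,a['xyz']).round().tolist()) for a in r[:2]])
E
```

```text
{'clock': 0.0, 'qpos': [1.154, 0.522, -0.037, 1.6, 0.021, 1.022, -0.113], 'qd': [-0.0, -0.001, -0.001, 0.001, -0.0, -0.0, 0.002], 'joint_efforts': [0.484, -92.418, 2.446, -38.036, 0.229, -0.635, -0.024], 'position': [0.212, -0.587, 0.303], 'tool_rot': [-3.14, -0.0, 0.347], 'force': [0.997, -0.938, -0.209], 'moment': [0.023, -0.008, 0.024], 'finger_force': 0.0, 'grip_width': 0.085} 0.0726
side campos [0.449 0.91  0.642]
tester_grip [(0.9, [0.392, 0.2563, 0.1132], [368.0, 308.0])]
pin_tip []
stand_mouth [(0.81, [0.3953, 0.2619, 0.0852], [365.0, 321.0])]
place_left [(0.96, [0.6833, 0.0917, 0.0898], [236.0, 259.0]), (0.27, [0.6438, -0.0345, 0.0017], [265.0, 262.0])]
place_middle [(0.83, [0.6628, -0.0328, 0.0957], [256.0, 230.0])]
place_right []
scale [(0.74, [0.3692, -0.2304, -0.0043], [370.0, 234.0])]
board [(0.68, [0.6429, -0.035, -0.0002], [265.0, 263.0])]
pitcher []
sauce [(0.91, [0.6456, -0.3428, 0.0026], [282.0, 209.0])]
jar [(0.88, [0.3782, -0.0496, -0.0035], [368.0, 268.0]), (0.54, [0.3874, 0.2577, 0.112], [371.0, 309.0])]
top campos [ 0.331 -0.008  1.14 ]
tester_grip [(0.82, [0.3967, 0.2626, 0.1061], [197.0, 295.0]), (0.24, [0.6793, 0.0879, 0.0923], [280.0, 175.0])]
pin_tip []
stand_mouth [(0.83, [0.393, 0.2653, 0.0867], [198.0, 297.0])]
place_left [(0.84, [0.6778, 0.0868, 0.0907], [281.0, 176.0])]
place_middle []
place_right [(0.63, [0.6484, -0.1601, 0.0912], [386.0, 189.0])]
scale [(0.84, [0.3689, -0.2307, -0.0018], [412.0, 312.0]), (0.68, [0.5928, 0.342, 0.0003], [181.0, 218.0])]
board []
pitcher []
sauce [(0.74, [0.643, -0.3358, -0.0007], [451.0, 202.0])]
jar [(0.66, [0.3803, -0.0463, -0.0023], [335.0, 306.0]), (0.35, [0.3925, 0.2645, 0.0836], [199.0, 297.0])]
```

View pics/top1.png

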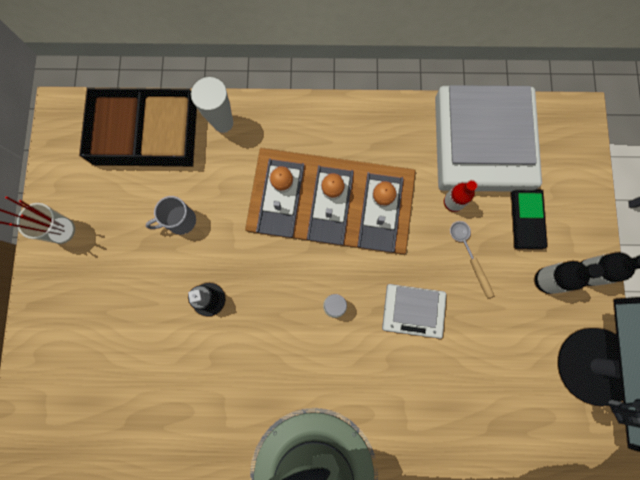

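View pics/side1.png

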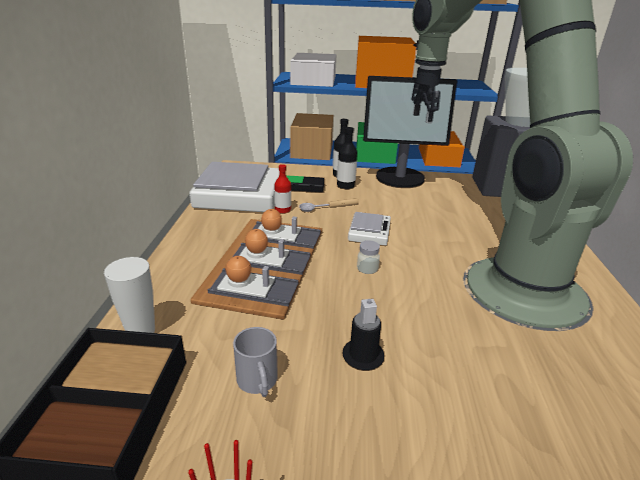

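The top view shows the stand and tester at (207,298), the peaches at (281,177), (333,185) and (385,193), and the handles just below them. The board is yawed by about -0.15 rad. The side view agrees. Next I fuse the detections and get the grip's yaw.

```bash
cat >> h.py <<'E'
def gather(qs,n=3,cams=('side','top'),minc=0.5):
    out={q:[] for q in qs}
    for c in cams:
        for _ in range(n):
            p=bot.grab_frame(c)
            for q in qs:
                r=bot.spot_point(q,p)
                if r and r[0]['conf']>minc: out[q].append((c,np.array(r[0]['xyz'])))
    return out
E
python3 - <<'E'
from h import *
P=['place_left','place_middle','place_right']
o=gather(P+['stand_mouth','tester_grip','board','sauce','pitcher'],3)
for q in o:
    for c in ('side','top'):
        a=[x for k,x in o[q] if k==c]
        if a: print(q,c,len(a),np.median(a,0).round(4))
p=bot.grab_frame('top')
big=cv2.resize(p['img'][270:325,175:235],None,fx=8,fy=8,interpolation=cv2.INTER_CUBIC)
cv2.imwrite('pics/grip_top.png',big[:,:,::-1])
s=bot.grab_frame('side')
for pic,n in((p,'top'),(s,'side')):
    for q in P:
        r=bot.trace(q,pic)
        if r: 
            m=r[0]['region']; ys,xs=np.nonzero(m); print(n,q,r[0]['conf'],xs.mean(),ys.mean(),m.sum())
E
```

```text
place_left side 3 [0.6835 0.0875 0.0921]
place_left top 3 [0.6783 0.086  0.0912]
place_middle side 3 [ 0.6622 -0.0345  0.0938]
place_right top 3 [ 0.6499 -0.1609  0.091 ]
stand_mouth side 3 [0.3928 0.2613 0.0871]
stand_mouth top 3 [0.3941 0.2651 0.0867]
tester_grip side 3 [0.3934 0.2595 0.1104]
tester_grip top 3 [0.3964 0.2611 0.1052]
board side 2 [ 0.6443 -0.0349  0.001 ]
sauce side 3 [ 0.6436 -0.3414  0.0022]
sauce top 3 [ 0.6421 -0.3408  0.0017]
pitcher side 3 [0.5895 0.3424 0.0031]
pitcher top 3 [0.5907 0.3424 0.0006]
top place_left 0.93 331.85353446763725 192.65497281178742 5701
top place_middle 0.85 331.89712961312176 192.5503654840435 5609
top place_right 0.61 332.25120027434843 192.5315500685871 5832
side place_left 0.88 241.7486085343228 285.94712430426716 2156
side place_middle 0.69 244.70927835051546 282.97278350515467 2425
side place_right 0.67 243.04332904332904 284.06306306306305 2331
```

View pics/grip_top.png

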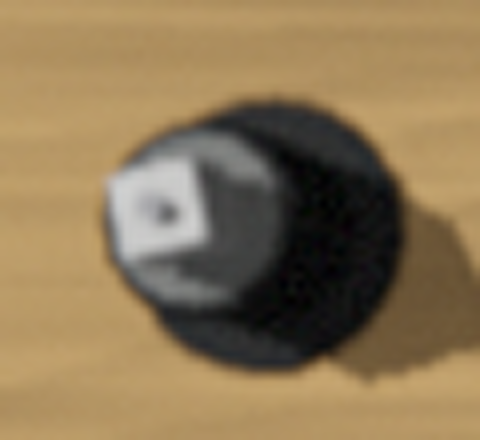

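```bash
cat >> h.py <<'E'
from scipy.spatial.transform import Rotation as Ro
def back(p,uv,z):
    K=np.linalg.inv(p['intrinsics']); d=p['R'].T@(K@[uv[0],uv[1],1.]); c=-p['R'].T@p['t']
    return (c+d*(z-c[2])/d[2])
def goto(x,y,z,yaw,src=None):
    """shift in tool axes (mm) and rotation vector from the measured pose to the goal (tool down)"""
    s=bot.observe(); R=Ro.from_euler('xyz',s['tool_rot']); G=Ro.from_euler('xyz',[np.pi,0,yaw])
    d=R.inv().apply(np.array([x,y,z])-s['position'])*1000
    d2=G.inv().apply(np.array([x,y,z])-s['position'])*1000
    print('shift',d.round(1),'turn',(R.inv()*G).as_rotvec().round(3),'shift in goal axes',d2.round(1))
E
python3 - <<'E'
from h import *
p=bot.grab_frame('top'); s=bot.grab_frame('side')
print('grip top',back(p,(195,296.25),.131))
C={}
for n,pic in(('top',p),('side',s)):
    h=cv2.cvtColor(pic['img'],cv2.COLOR_RGB2HSV); m=((h[...,0]<16)&(h[...,1]>140)&(h[...,2]>110)).astype(np.uint8)
    if n=='top': m[:,:250]=0;m[:,410:]=0
    k,l,st,ce=cv2.connectedComponentsWithStats(m)
    for i in range(1,k):
        if st[i,4]>150: 
            x,y,w,hh=st[i,:4]; print(n,st[i],ce[i].round(1),back(pic,(x+w/2-.5,y+hh/2-.5),.062).round(4))
goto(0.45,-0.25,0.30,0.347); goto(0.395,0.262,0.22,0.24)
E
```

```text
grip top [0.39155789 0.2600871  0.131     ]
top [ 250  149  160  104 4359] [332.5 192.7] [ 0.6269 -0.0288  0.062 ]
top [271 167  21  22 349] [280.6 177.3] [0.6827 0.0884 0.062 ]
top [322 174  22  22 369] [332.3 184.5] [ 0.6666 -0.0357  0.062 ]
top [374 182  22  22 374] [384.3 192.7] [ 0.6482 -0.16    0.062 ]
side [ 356   36   60   52 2389] [383.9  57.7] [ 0.192  -2.9573  0.062 ]
side [423 131  42  36 873] [444.3 153.7] [ 0.0696 -0.8404  0.062 ]
side [275 164  16  29 285] [282.  180.7] [ 0.659  -0.4494  0.062 ]
side [261 207  28  23 359] [272.8 217.8] [ 0.639  -0.1666  0.062 ]
side [ 191  219   97  100 2730] [238.7 277.7] [0.6789 0.0868 0.062 ]
side [234 440   5  40 188] [235.9 459.6] [0.5752 0.5432 0.062 ]
side [204 443  12  37 167] [209.1 460.9] [0.6108 0.5492 0.062 ]
shift [ 338.2 -236.8    3.9] turn [-0. -0. -0.] shift in goal axes [ 338.3 -236.7    3.8]
shift [ 460.6 -737.    84.1] turn [-0.    -0.     0.107] shift in goal axes [ 379.3 -781.9   83.8]
```

```bash
python3 -m jog '[[[40,-28,0,0,0,0,1],[40,-28,0,0,0,0,1],[40,-28,0,0,0,0,1],[40,-28,0,0,0,0,1],[40,-28,0,0,0,0,1]]]' 60; python3 -m jog '[[[40,-28,0,0,0,0,1],[40,-28,0,0,0,0,1],[40,-28,0,0,0,0,1],[18,-13,0,0,0,0,1]]]' && python3 - <<'E'
from h import *
goto(0.393,0.2605,0.24,0.24)
E
```

```text
clock: 4.9
position: [0.3541, -0.3874, 0.3045]
tool_rot: [3.139, -0.001, 0.346]
force: [2.2, -3.5, -0.8]
grip_width: 0.0854
finger_force: 0.0
clock: 5.3
position: [0.4526, -0.2468, 0.3046]
tool_rot: [3.14, -0.003, 0.351]
force: [-0.3, -4.3, 0.2]
grip_width: 0.085
finger_force: 0.0
shift [ 118.  -497.1   64.2] turn [ 0.001 -0.003  0.111] shift in goal axes [  62.7 -507.    64.6]
```

```bash
python3 -m jog '[[[10,-40,0,0,0,0.05,1],[5,-42,0,0,0,0.06,1],[5,-42,0,0,0,0,1],[5,-42,0,0,0,0,1],[5,-42,0,0,0,0,1]]]' ; python3 -m jog '[[[5,-42,5,0,0,0,1],[5,-42,10,0,0,0,1],[5,-42,10,0,0,0,1],[5,-42,15,0,0,0,1],[5,-42,15,0,0,0,1]]]'; python3 -m jog '[[[5,-42,10,0,0,0,1],[2,-40,0,0,0,0,1],[0,0,0,0,0,0,1]]]' && python3 - <<'E'
from h import *
goto(0.393,0.2605,0.24,0.24)
E
```

```text
clock: 5.8
position: [0.4235, -0.0401, 0.3045]
tool_rot: [3.141, -0.003, 0.236]
force: [1.4, -2.6, -0.4]
grip_width: 0.0856
finger_force: 0.0
clock: 6.3
position: [0.3988, 0.1705, 0.2491]
tool_rot: [-3.141, -0.003, 0.236]
force: [0.9, -3.2, -0.1]
grip_width: 0.0856
finger_force: 0.0
clock: 6.6
position: [0.3851, 0.2551, 0.2391]
tool_rot: [-3.138, -0.002, 0.242]
force: [0.8, -4.6, -0.4]
grip_width: 0.0855
finger_force: 0.0
shift [ 8.9 -3.3 -0.8] turn [-0.003 -0.002  0.002] shift in goal axes [ 8.9 -3.4 -0.9]
```

```bash
python3 -m jog '[[[9,-3,20,0,0,0,1],[0,0,26,0,0,0,1],[0,0,26,0,0,0,1],[0,0,0,0,0,0,1],[0,0,0,0,0,0,0.6]]]' ; python3 -c "
from h import *
goto(0.393,0.2605,0.168,0.24)
snap('side','g1.png')
im=cv2.imread('pics/g1.png')[200:400,260:470]; cv2.imwrite('pics/g1c.png',cv2.resize(im,None,fx=3,fy=3,interpolation=2)[:600])"
```

```text
clock: 7.1
position: [0.3943, 0.2548, 0.1675]
tool_rot: [-3.141, -0.001, 0.236]
force: [-0.3, -3.6, -0.6]
grip_width: 0.0732
finger_force: 0.0
shift [ 0.  -5.8 -0.5] turn [-0.    -0.001 -0.004] shift in goal axes [ 0.  -5.8 -0.5]
```

View pics/g1c.png

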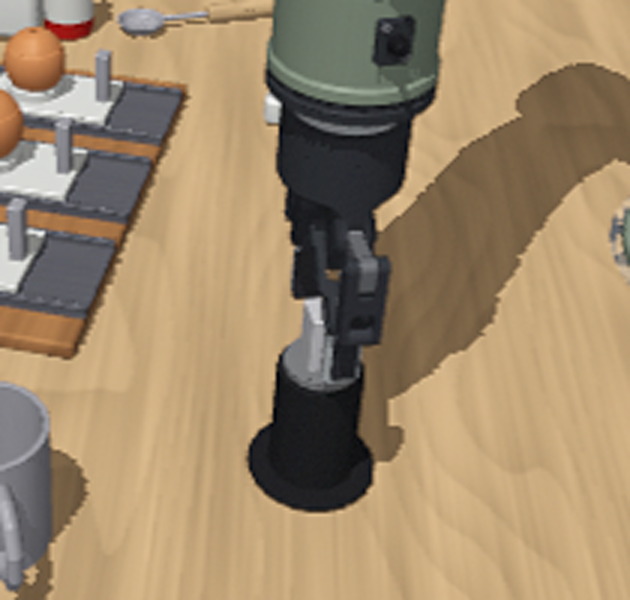

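```bash
python3 -m jog '[[[0,-5,0,0,0,0,0.6],[0,0,0,0,0,0,0.2],[0,0,0,0,0,0,0.1],[0,0,0,0,0,0,0],[0,0,0,0,0,0,0]]]' 60; python3 -m jog '[[[0,0,0,0,0,0,0],[0,0,0,0,0,0,0],[0,0,0,0,0,0,0]]]'; python3 -c "
from h import *
goto(0.393,0.2605,0.168,0.24); print(bot.observe()['moment'])"
```

```text
clock: 7.65
position: [0.3928, 0.2602, 0.1677]
tool_rot: [-3.141, -0.001, 0.237]
force: [-1.8, -3.8, 12.5]
grip_width: 0.0234
finger_force: 58.5
clock: 7.95
position: [0.3928, 0.2602, 0.1677]
tool_rot: [-3.141, -0.001, 0.237]
force: [-2.8, -4.2, 12.5]
grip_width: 0.0232
finger_force: 58.5
shift [ 0.2 -0.3 -0.3] turn [-0.001 -0.001 -0.003] shift in goal axes [ 0.2 -0.3 -0.3]
[-0.48777791  0.46650707 -0.00564983]
```

```bash
python3 -m jog '[[[0,0,-10,0,0,0,0],[0,0,-40,0,0,0,0],[0,0,-45,0,0,0,0],[0,0,-45,0,0,0,0],[0,0,-30,0,0,0,0]]]'; python3 -m jog '[[[0,0,0,0,0,0,0]]]'; python3 -c "
from h import *
snap('side','l1.png')
im=cv2.imread('pics/l1.png')[100:400,200:470]; cv2.imwrite('pics/l1c.png',cv2.resize(im,None,fx=2,fy=2,interpolation=2))
goto(0.681,0.087,0.28,0.24); goto(0.681,0.087,0.28,-0.134); print(bot.observe()['moment'])"
```

```text
clock: 8.45
position: [0.3925, 0.2599, 0.3406]
tool_rot: [-3.141, -0.003, 0.237]
force: [1.3, -3.0, -3.0]
grip_width: 0.0233
finger_force: 61.5
clock: 8.55
position: [0.3933, 0.2605, 0.3412]
tool_rot: [-3.14, -0.006, 0.236]
force: [0.1, -2.1, -2.7]
grip_width: 0.0232
finger_force: 61.6
shift [239.5 235.7  59.5] turn [-0.001 -0.003 -0.004] shift in goal axes [238.8 236.5  58.9]
shift [239.5 235.7  59.5] turn [-0.002 -0.003  0.37 ] shift in goal axes [308.7 132.9  58.9]
[-0.43009787 -0.02102398 -0.07428408]
```

View pics/l1c.png

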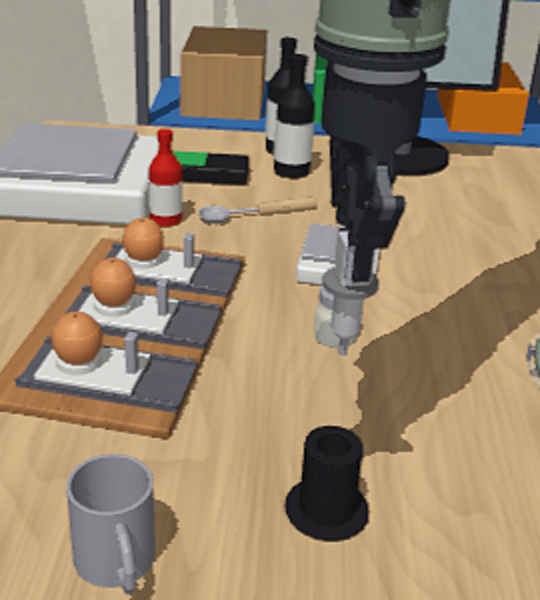

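```bash
python3 -m jog '[[[34,34,0,0,0,0,0],[34,34,0,0,0,0,0],[34,34,0,0,0,0,0],[34,34,0,0,0,0,0],[34,34,5,0,0,0,0]]]'; python3 -m jog '[[[34,34,5,0,0,0,0],[33,33,15,0,0,0,0],[2,0,25,0,0,0,0],[0,0,8,0,0,0,0],[0,0,0,0,0,0,0]]]'; python3 -c "
from h import *
for c in ('side','top'):
    p=snap(c)
    for q in ('pin_tip','tester_grip'):
        r=bot.spot_point(q,p); print(c,q,[(round(a['conf'],2),np.round(a['xyz'],4)) for a in r[:1]])
goto(0.681,0.087,0.28,0.24); print(bot.observe()['position'])"
```

```text
clock: 9.1
position: [0.5989, 0.1331, 0.3311]
tool_rot: [3.142, 0.001, 0.237]
force: [1.0, -1.3, -1.3]
grip_width: 0.0231
finger_force: 61.5
clock: 9.6
position: [0.6794, 0.0858, 0.2768]
tool_rot: [-3.141, 0.004, 0.238]
force: [-0.4, -3.0, -0.9]
grip_width: 0.0229
finger_force: 61.5
side pin_tip [(0.44, array([0.6771, 0.0891, 0.1291]))]
side tester_grip [(0.58, array([0.6792, 0.0819, 0.2197]))]
top pin_tip []
top tester_grip []
shift [ 0.7 -1.   0.1] turn [ 0.    -0.002 -0.003] shift in goal axes [ 0.7 -1.   0.1]
[0.68053306 0.08585946 0.28009251]
```

```bash
cat > q.py <<'E'
from workcell import bot
s=bot.observe(); print('z %.4f f %s'%(s['position'][2],s['force'].round(1) if hasattr(s['force'],'round') else s['force']), s['clock'])
E
python3 -m jog '[[[0,0,15,0,0,0,0],[0,0,13,0,0,0,0],[0,0,0,0,0,0,0],[0,0,0,0,0,0,0]]]' >/dev/null; python3 q.py; for i in 1 2 3 4 5; do python3 -m jog '[[[0,0,2,0,0,0,0],[0,0,0,0,0,0,0]]]' >/dev/null; python3 q.py; done
```

```text
z 0.2502 f [-0.6 -2.2 -1.9] 10.3
z 0.2490 f [ 0.7 -3.4 -1.9] 10.5
z 0.2468 f [-0.3 -2.8 -2.3] 10.7
z 0.2447 f [ 0.8 -2.4 -2.3] 10.9
z 0.2428 f [ 0.3 -2.6 -0.7] 11.1
z 0.2408 f [ 0.  -2.5  0.9] 11.3
```

```bash
for i in 1 2 3; do python3 -m jog '[[[0,0,2,0,0,0,0],[0,0,0,0,0,0,0]]]' >/dev/null; python3 q.py; done
```

```text
z 0.2388 f [ 0.3 -3.4  3.3] 11.5
z 0.2368 f [ 0.6 -3.7  3.5] 11.7
z 0.2349 f [-1.  -2.6  5.6] 11.9
```

```bash
python3 -m jog '[[[0,0,0.5,0,0,0,0],[0,0,0,0,0,0,0]]]' >/dev/null;python3 q.py; for i in 1 2 3 4; do python3 -m jog '[[[0,0,0,0,0,0,0]]]'>/dev/null; python3 q.py; done; python3 -c "
from h import *
snap('side','p1.png')
im=cv2.imread('pics/p1.png')[150:300,180:330]; cv2.imwrite('pics/p1c.png',cv2.resize(im,None,fx=4,fy=4,interpolation=2))"
```

```text
z 0.2346 f [ 0.4 -3.1  5.8] 12.1
z 0.2346 f [-0.5 -3.9  5.6] 12.2
z 0.2346 f [-0.4 -3.2  5.1] 12.3
z 0.2346 f [-1.2 -3.7  5.1] 12.4
z 0.2346 f [ 0.2 -2.9  4.8] 12.5
```

View pics/p1c.png

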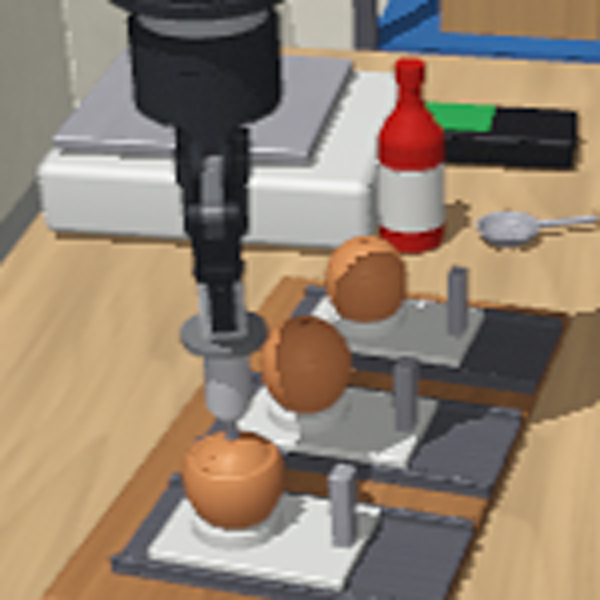

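The left peach is pressed at its centre. Stiffness is about 0.78 N/mm, which means about 5 mm sink, so it looks ripe. Next is the middle peach.

```bash
python3 -m jog '[[[0,0,-15,0,0,0,0],[0,0,-20,0,0,0,0],[-15,38,0,0,0,0,0],[-15,39,0,0,0,0,0],[-14,39,0,0,0,0,0]]]' >/dev/null; python3 -m jog '[[[0,0,0,0,0,0,0],[0,0,0,0,0,0,0],[0,0,0,0,0,0,0]]]'; python3 -c "
from h import *
goto(0.665,-0.036,0.25,0.24)"
```

```text
clock: 13.35
position: [0.6649, -0.037, 0.2698]
tool_rot: [-3.141, -0.0, 0.237]
force: [1.0, -2.4, -2.8]
grip_width: 0.023
finger_force: 61.6
shift [ 0.3 -0.9 19.8] turn [-0.    -0.    -0.003] shift in goal axes [ 0.3 -0.9 19.8]
```

```bash
python3 -m jog '[[[0,0,18,0,0,0,0],[0,0,2,0,0,0,0],[0,0,0,0,0,0,0]]]' >/dev/null; python3 q.py; for i in 1 2 3 4 5; do python3 -m jog '[[[0,0,2,0,0,0,0],[0,0,0,0,0,0,0]]]' >/dev/null; python3 q.py; done
```

```text
z 0.2492 f [ 0.1 -2.5 -1.5] 13.65
z 0.2477 f [ 0.6 -2.3 -2.1] 13.85
z 0.2455 f [ 0.  -2.7 -2. ] 14.05
z 0.2433 f [ 0.7 -2.1 -0. ] 14.25
z 0.2413 f [ 0.7 -3.7 -0.8] 14.45
z 0.2393 f [ 0.4 -2.5  1.8] 14.65
```

```bash
for i in 1 2 3; do python3 -m jog '[[[0,0,2,0,0,0,0],[0,0,0,0,0,0,0]]]' >/dev/null; python3 q.py; done
```

```text
z 0.2373 f [ 0.8 -3.2  3.4] 14.85
z 0.2353 f [ 1.2 -2.   3.4] 15.05
z 0.2333 f [ 0.5 -2.2  4.3] 15.25
```

```bash
for i in 1 2; do python3 -m jog '[[[0,0,1.5,0,0,0,0],[0,0,0,0,0,0,0]]]' >/dev/null; python3 q.py; done; for i in 1 2 3 4; do python3 -m jog '[[[0,0,0,0,0,0,0]]]'>/dev/null; python3 q.py; done
```

```text
z 0.2319 f [ 0.2 -2.2  5.4] 15.45
z 0.2305 f [-0.4 -2.5  5. ] 15.65
z 0.2306 f [ 0.3 -3.   6.3] 15.75
z 0.2306 f [ 0.5 -2.7  6.6] 15.85
z 0.2306 f [-0.6 -2.2  5.7] 15.95
z 0.2306 f [ 0.7 -2.7  5.3] 16.05
```

```bash
cat > avg.sh <<'E'
# averages 6 readings while the arm holds (camera call lets time pass)
python3 -c "
from h import *
f=[];z=[]
for i in range(12):
    bot.grab_frame('side') if i%2 else None
    s=bot.observe(); f.append(s['force'][2]); z.append(s['position'][2])
f=f[::2];print('z %.4f fz %.2f sd %.2f'%(np.mean(z),np.mean(f),np.std(f)), s['clock'])"
E
bash avg.sh
python3 -m jog '[[[0,0,-5,0,0,0,0],[0,0,0,0,0,0,0]]]' >/dev/null; bash avg.sh
python3 -m jog '[[[0,0,-5,0,0,0,0],[0,0,0,0,0,0,0]]]' >/dev/null; bash avg.sh
python3 -m jog '[[[0,0,-15,0,0,0,0],[0,0,-10,0,0,0,0],[0,0,0,0,0,0,0],[0,0,0,0,0,0,0]]]' >/dev/null; bash avg.sh
```

```text
z 0.2306 fz 5.67 sd 0.36 16.35
z 0.2356 fz 3.63 sd 0.32 16.85
z 0.2404 fz 0.73 sd 0.75 17.35
z 0.2651 fz -2.41 sd 0.48 18.05
```

Middle: 0.51 N/mm, about 10 mm sink, so overripe. Next is the right peach.

```bash
python3 -m jog '[[[-15,39,0,0,0,0,0],[-15,39,0,0,0,0,0],[-15,39,0,0,0,0,0],[0,0,0,0,0,0,0],[0,0,0,0,0,0,0]]]' >/dev/null; python3 -m jog '[[[0,0,14,0,0,0,0],[0,0,1,0,0,0,0],[0,0,0,0,0,0,0]]]'; python3 -c "
from h import *
goto(0.648,-0.160,0.25,0.24)"
```

```text
clock: 18.85
position: [0.6485, -0.161, 0.2495]
tool_rot: [-3.141, 0.001, 0.238]
force: [-0.4, -2.5, -1.8]
grip_width: 0.0232
finger_force: 61.6
shift [-0.2 -1.1 -0.5] turn [-0.001  0.001 -0.002] shift in goal axes [-0.2 -1.1 -0.5]
```

```bash
for i in 1 2 3; do python3 -m jog '[[[0,0,2,0,0,0,0],[0,0,0,0,0,0,0]]]' >/dev/null; python3 q.py; done
```

```text
z 0.2483 f [ 0.2 -3.3 -2.7] 19.05
z 0.2462 f [-0.4 -3.7 -2.3] 19.25
z 0.2442 f [ 0.3 -2.6 -1. ] 19.45
```

```bash
for i in 1 2 3; do python3 -m jog '[[[0,0,1.5,0,0,0,0],[0,0,0,0,0,0,0]]]' >/dev/null; python3 q.py; done
```

```text
z 0.2427 f [ 0.3 -3.  -2.1] 19.65
z 0.2413 f [ 1.1 -2.9 -0.3] 19.85
z 0.2399 f [ 0.4 -2.7  0.6] 20.05
```

```bash
for i in 1 2; do python3 -m jog '[[[0,0,2,0,0,0,0],[0,0,0,0,0,0,0]]]' >/dev/null; python3 q.py; done; bash avg.sh
```

```text
z 0.2379 f [-0.3 -3.3  3.1] 20.25
z 0.2359 f [-1.1 -2.5  5.9] 20.45
z 0.2361 fz 5.43 sd 0.54 20.75
```

```bash
python3 -m jog '[[[0,0,0,0,0,0,0],[0,0,0,0,0,0,0],[0,0,0,0,0,0,0]]]'>/dev/null; bash avg.sh; python3 -m jog '[[[0,0,-3,0,0,0,0],[0,0,0,0,0,0,0]]]' >/dev/null; bash avg.sh; python3 -m jog '[[[0,0,-20,0,0,0,0],[0,0,-45,0,0,0,0],[0,0,-40,0,0,0,0],[0,0,0,0,0,0,0]]]'; python3 -c "
from h import *
goto(0.3928,0.2602,0.34,0.237); goto(0.52,0.1,0.34,0.237)"
```

```text
z 0.2361 fz 5.49 sd 0.55 21.35
z 0.2389 fz 2.11 sd 0.32 21.85
clock: 22.25
position: [0.65, -0.162, 0.3492]
tool_rot: [3.139, -0.007, 0.236]
force: [0.8, -3.1, -2.3]
grip_width: 0.0234
finger_force: 61.8
shift [-151.1 -470.7    6.8] turn [ 0.003 -0.007 -0.001] shift in goal axes [-150.9 -470.8    9.2]
shift [ -65.  -285.2    7.9] turn [ 0.003 -0.007 -0.001] shift in goal axes [ -64.8 -285.2    9.2]
```

Right: 1.2 N/mm, so unripe. That makes the left peach the ripe one, and I now return the tester.

```bash
python3 -m jog '[[[-14,-43,0,0,0,0,0],[-14,-43,0,0,0,0,0],[-14,-43,0,0,0,0,0],[-14,-43,0,0,0,0,0],[-14,-43,0,0,0,0,0]]]'>/dev/null;  python3 -m jog '[[[-14,-43,0,0,0,0,0],[-14,-43,0,0,0,0,0],[-14,-43,0,0,0,0,0],[-14,-43,0,0,0,0,0],[-14,-43,0,0,0,0,0]]]'>/dev/null; python3 -m jog '[[[-11,-40,0,0,0,0,0],[0,0,0,0,0,0,0],[0,0,0,0,0,0,0],[0,0,0,0,0,0,0]]]'; python3 -c "
from h import *
goto(0.3928,0.2602,0.28,0.237)
for c in ('side','top'):
  for _ in (0,1):
    p=snap(c,'r_%s.png'%c)
    for q in ('stand_mouth','pin_tip','tester_grip'):
        r=bot.spot_point(q,p); print(c,q,[(round(a['conf'],2),np.round(a['xyz'],4)) for a in r[:1]])
im=cv2.imread('pics/r_side.png')[180:380,280:450]; cv2.imwrite('pics/rc.png',cv2.resize(im,None,fx=3,fy=3,interpolation=2))"
```

```text
clock: 23.65
position: [0.3922, 0.2585, 0.3435]
tool_rot: [3.141, 0.001, 0.235]
force: [-0.4, -2.2, -3.4]
grip_width: 0.0232
finger_force: 61.7
shift [ 1.1 -1.6 63.4] turn [ 0.001  0.001 -0.002] shift in goal axes [ 1.  -1.5 63.5]
side stand_mouth [(0.61, array([0.3938, 0.259 , 0.0871]))]
side pin_tip [(0.57, array([0.3901, 0.2604, 0.1943]))]
side tester_grip [(0.83, array([0.3919, 0.258 , 0.288 ]))]
side stand_mouth [(0.57, array([0.3921, 0.2622, 0.0872]))]
side pin_tip [(0.51, array([0.3904, 0.2616, 0.1924]))]
side tester_grip [(0.92, array([0.3904, 0.2545, 0.289 ]))]
top stand_mouth []
top pin_tip []
top tester_grip [(0.5, array([0.3915, 0.2581, 0.2847]))]
top stand_mouth [(0.77, array([0.3935, 0.263 , 0.0837]))]
top pin_tip []
top tester_grip [(0.67, array([0.3949, 0.2589, 0.2815]))]
```

View pics/rc.png

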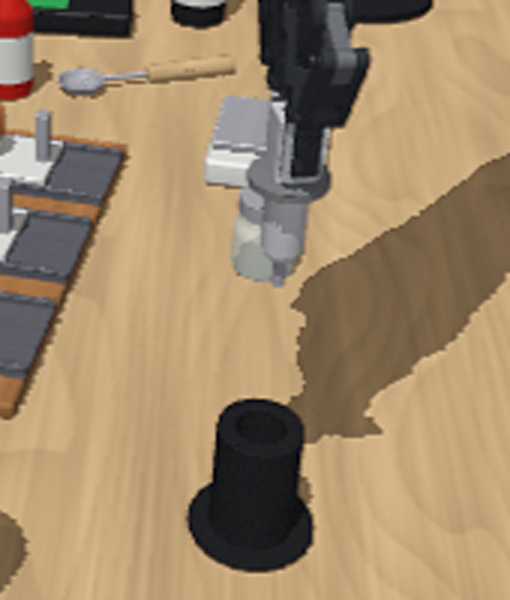

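The tester hangs upright about 0.1 m above the stand mouth, and the detections agree within 3 mm. Lowering it at the pose it was taken from, checking the force on the way.

```bash
python3 -m jog '[[[1,-1.5,40,0,0,0,0],[0,0,40,0,0,0,0],[0,0,0,0,0,0,0],[0,0,0,0,0,0,0]]]' | sed -n '2p;4p'; python3 -c "
from h import *
goto(0.3928,0.2602,0.20,0.237)"
```

```text
position: [0.3922, 0.2616, 0.2646]
force: [0.5, -2.3, -1.5]
shift [ 0.3  1.5 64.6] turn [0.    0.001 0.   ] shift in goal axes [ 0.2  1.5 64.6]
```

```bash
python3 -m jog '[[[0,1,15,0,0,0,0],[0,0,15,0,0,0,0],[0,0,0,0,0,0,0]]]' | sed -n '2p;4p'; python3 -m jog '[[[0,0,12,0,0,0,0],[0,0,12,0,0,0,0],[0,0,0,0,0,0,0]]]' | sed -n '2p;4p';  python3 -c "
from h import *
goto(0.3928,0.2602,0.168,0.237)"
```

```text
position: [0.3927, 0.2605, 0.2347]
force: [0.8, -2.6, -1.7]
position: [0.3922, 0.2601, 0.2089]
force: [-0.3, -2.0, -1.8]
shift [ 0.7  0.  40.9] turn [ 0.001  0.001 -0.   ] shift in goal axes [ 0.6  0.  40.9]
```

Free of contact, so I continue down to the rim.

```bash
python3 -m jog '[[[0,0,12,0,0,0,0],[0,0,12,0,0,0,0],[0,0,0,0,0,0,0]]]' | sed -n '2p;4p'; python3 -m jog '[[[0,0,10,0,0,0,0],[0,0,4,0,0,0,0],[0,0,0,0,0,0,0]]]' | sed -n '2p;4p'; python3 -m jog '[[[0,0,1.5,0,0,0,0],[0,0,0,0,0,0,0]]]' | sed -n '2p;4p'
```

```text
position: [0.3919, 0.26, 0.1843]
force: [0.5, -2.9, -1.5]
position: [0.3922, 0.2603, 0.1713]
force: [1.5, -2.7, -2.0]
position: [0.3925, 0.2604, 0.1705]
force: [0.0, -2.6, -2.9]
```

```bash
python3 -m jog '[[[0,0,1.5,0,0,0,0],[0,0,0,0,0,0,0]]]' | sed -n '2p;4p'; python3 -m jog '[[[0,0,1,0,0,0,0],[0,0,0,0,0,0,0]]]' | sed -n '2p;4p'
```

```text
position: [0.3925, 0.2603, 0.1689]
force: [0.2, -3.0, -1.9]
position: [0.3924, 0.2603, 0.1678]
force: [0.0, -2.7, -1.8]
```

```bash
python3 -m jog '[[[0,0,1,0,0,0,0],[0,0,0,0,0,0,0]]]' | sed -n '2p;4p'; python3 -m jog '[[[0,0,0,0,0,0,0.2],[0,0,0,0,0,0,0.4],[0,0,0,0,0,0,0.6],[0,0,0,0,0,0,0.6]]]' | sed -n '2,5p'; python3 -m jog '[[[0,0,-10,0,0,0,0.6],[0,0,-40,0,0,0,0.8],[0,0,-40,0,0,0,1],[0,0,0,0,0,0,1]]]'; python3 -c "
from h import *
for c in ('side','top'):
    p=snap(c,'s_%s.png'%c)
    for q in ('stand_mouth','tester_grip'):
        r=bot.spot_point(q,p); print(c,q,[(round(a['conf'],2),np.round(a['xyz'],4)) for a in r[:1]])
goto(.681-.0644,.087+.0086,.2,-.134)
im=cv2.imread('pics/s_side.png')[180:380,280:450]; cv2.imwrite('pics/sc.png',cv2.resize(im,None,fx=3,fy=3,interpolation=2))"
```

```text
position: [0.3924, 0.2604, 0.1677]
force: [-6.3, -7.2, 22.3]
position: [0.3925, 0.2604, 0.1669]
tool_rot: [-3.142, -0.0, 0.237]
force: [-0.8, -2.8, -0.1]
grip_width: 0.0512
clock: 27.65
position: [0.3936, 0.2615, 0.2617]
tool_rot: [-3.139, -0.006, 0.237]
force: [0.3, -3.4, -0.2]
grip_width: 0.0853
finger_force: 0.0
side stand_mouth [(0.89, array([0.3934, 0.2604, 0.0868]))]
side tester_grip [(0.87, array([0.3888, 0.2562, 0.1089]))]
top stand_mouth [(0.55, array([0.391 , 0.2651, 0.0857]))]
top tester_grip [(0.66, array([0.397 , 0.2626, 0.1076]))]
shift [179.7 212.6  56. ] turn [0.001 0.001 0.371] shift in goal axes [244.4 133.1  56.2]
```

View pics/sc.png

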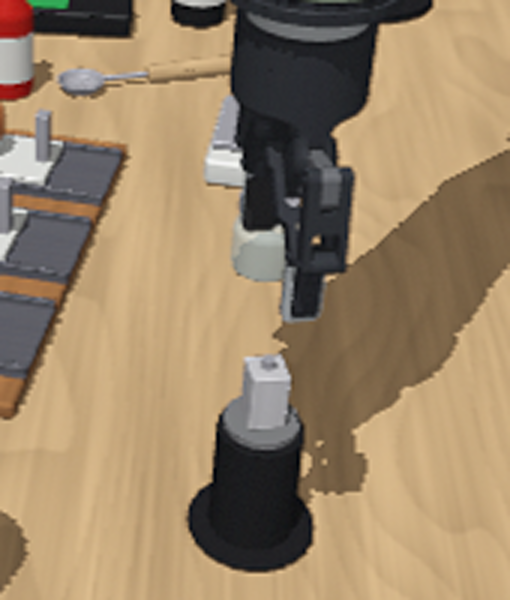

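The tester is back with its collar on the rim, upright. Now to the left tray's handle.

```bash
python3 -m jog '[[[0,0,0,0,0,0.124,1],[0,0,0,0,0,0.124,1],[0,0,0,0,0,0.123,1],[41,22,0,0,0,0,1],[41,22,0,0,0,0,1]]]' >/dev/null; python3 -m jog '[[[41,22,0,0,0,0,1],[41,22,0,0,0,0,1],[41,22,0,0,0,0,1],[39,22,30,0,0,0,1],[0,0,26,0,0,0,1]]]' >/dev/null;  python3 -m jog '[[[0,0,0,0,0,0,1],[0,0,0,0,0,0,1]]]'; python3 -c "
from h import *
p=snap('side','h_side.png'); t=snap('top','h_top.png')
for n,pic in(('side',p),('top',t)):
    r=bot.spot_point('place_left',pic); print(n,[(round(a['conf'],2),np.round(a['xyz'],4)) for a in r[:1]])
print('handle top predicted px',proj(p,[.6166,.0957,.0835]),proj(t,[.6166,.0957,.0835]))
goto(.6166,.0957,.122,-.134)
im=cv2.imread('pics/h_side.png')[200:320,190:320]; cv2.imwrite('pics/hc.png',cv2.resize(im,None,fx=5,fy=5,interpolation=2)[:600])"
```

```text
clock: 29.15
position: [0.6162, 0.1032, 0.2023]
tool_rot: [3.14, 0.003, -0.116]
force: [0.5, -2.4, -0.3]
grip_width: 0.0855
finger_force: 0.0
side [(0.96, array([0.6842, 0.0896, 0.0922]))]
top []
handle top predicted px [264.97443571 264.74814686] [276.35960769 201.69724099]
shift [ 0.5  7.6 82. ] turn [ 0.    -0.001  0.019] shift in goal axes [ 0.8  7.6 82. ]
```

View pics/hc.png

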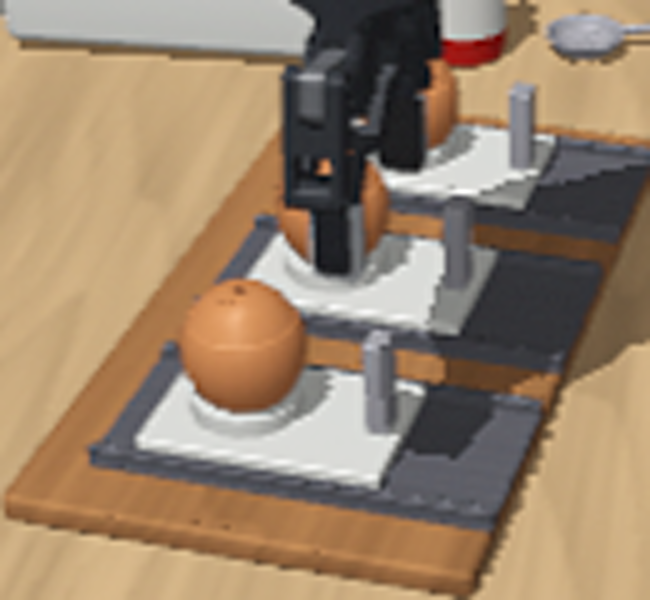

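The left handle's top is at about (266,268), against (265,265) predicted, which is close enough to grasp.

```bash
python3 -m jog '[[[0.5,6,20,0,0,0.018,1],[0,0,30,0,0,0,1],[0,0,20,0,0,0,1],[0,0,10,0,0,0,1],[0,0,0,0,0,0,1]]]'; python3 -m jog '[[[0,0,0,0,0,0,0.6],[0,0,0,0,0,0,0.3],[0,0,0,0,0,0,0],[0,0,0,0,0,0,0],[0,0,0,0,0,0,0]]]' 40; python3 -m jog '[[[0,0,0,0,0,0,0],[0,0,0,0,0,0,0]]]'
```

```text
clock: 29.85
position: [0.6161, 0.0969, 0.1224]
tool_rot: [3.14, 0.002, -0.134]
force: [0.7, -3.2, -0.3]
grip_width: 0.0854
finger_force: 0.0
clock: 30.35
position: [0.6166, 0.0967, 0.1231]
tool_rot: [3.141, 0.0, -0.134]
force: [-1.6, -3.3, 8.8]
grip_width: 0.0155
finger_force: 41.0
clock: 30.55
position: [0.6166, 0.0968, 0.1232]
tool_rot: [3.141, 0.0, -0.134]
force: [-1.5, -3.5, 5.3]
grip_width: 0.0152
finger_force: 40.5
```

Handle gripped (15.3 mm). Easing up slightly, then pulling.

```bash
python3 -m jog '[[[-6,0,-1,0,0,0,0],[-10,0,0,0,0,0,0],[-10,0,0,0,0,0,0],[-10,0,0,0,0,0,0],[-10,0,0,0,0,0,0]]]'; python3 -m jog '[[[-2,0,0,0,0,0,0],[0,0,0,0,0,0,0]]]'; python3 -m jog '[[[-2,0,0,0,0,0,0],[0,0,0,0,0,0,0]]]'
```

```text
clock: 31.05
position: [0.5695, 0.103, 0.1234]
tool_rot: [3.141, 0.002, -0.134]
force: [3.6, 0.5, -18.7]
grip_width: 0.015
finger_force: 39.2
clock: 31.25
position: [0.5679, 0.1033, 0.1234]
tool_rot: [3.14, 0.002, -0.134]
force: [-0.7, 1.0, -17.1]
grip_width: 0.0151
finger_force: 40.6
clock: 31.45
position: [0.5675, 0.1033, 0.1235]
tool_rot: [3.141, -0.001, -0.134]
force: [8.5, 1.2, -26.1]
grip_width: 0.0148
finger_force: 40.5
```

```bash
python3 -m jog '[[[-1,0,1,0,0,0,0],[0,0,0,0,0,0,0]]]'; python3 -m jog '[[[0,0,0,0,0,0,0.2],[0,0,0,0,0,0,0.5],[0,0,0,0,0,0,0.8],[0,0,0,0,0,0,1]]]'; python3 -m jog '[[[0,0,-30,0,0,0,1],[0,0,-45,0,0,0,1],[0,0,-45,0,0,0,1],[-30,0,-20,0,0,0,1],[-45,0,0,0,0,0,1]]]'; python3 -m jog '[[[-45,0,0,0,0,0,1],[0,0,0,0,0,0,1],[0,0,0,0,0,0,1]]]';python3 -c "
from h import *
snap('side','e.png');im=cv2.imread('pics/e.png')[160:380,180:450]; cv2.imwrite('pics/ec.png',cv2.resize(im,None,fx=2.7,fy=2.7,interpolation=2))"
```

```text
clock: 31.65
position: [0.5673, 0.1033, 0.1233]
tool_rot: [3.142, -0.002, -0.135]
force: [8.6, -0.5, -15.0]
grip_width: 0.015
finger_force: 42.2
clock: 32.05
position: [0.566, 0.1034, 0.123]
tool_rot: [3.141, 0.0, -0.135]
force: [-0.3, -3.2, 0.0]
grip_width: 0.06
finger_force: 0.0
clock: 32.55
position: [0.4928, 0.1136, 0.2655]
tool_rot: [-3.14, -0.004, -0.136]
force: [0.2, -2.2, -1.0]
grip_width: 0.0855
finger_force: 0.0
clock: 32.85
position: [0.4469, 0.1198, 0.2634]
tool_rot: [3.141, -0.0, -0.134]
force: [1.7, -2.6, -1.3]
grip_width: 0.0854
finger_force: 0.0
```

View pics/ec.png

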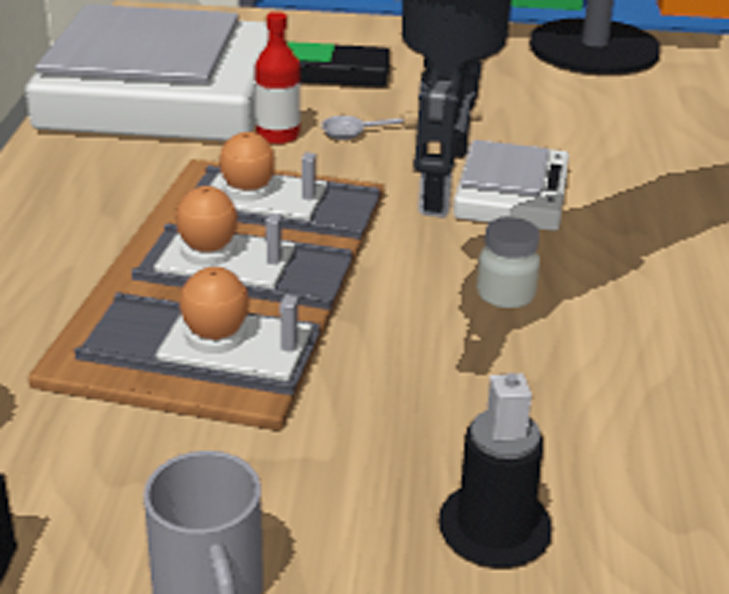

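The left tray is fully forward with its handle at (290,322). The other two trays are back, the tester is seated at (508,405), and nothing touches the robot.

```bash
python3 -c "
from workcell import bot
print(bot.job_done())"
```

```text
the job is handed in; nothing more can be done
None
```

Job handed in, but it returned no verdict: I read the left peach as ripe (about 5 mm), the middle as overripe (about 10 mm) and the right as unripe (about 1 mm); the tester is back on its rim and the left tray is at its front stop, with the other two trays left back.

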